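# Take the spindle out of the label dispenser

### The job

The label dispenser has run empty: take its spindle out so that I can thread new rolls on. The tube is longer than the gap it sits in: push it along its length into the thick end housing, against the spring, until its other end comes out of the blind socket, tip that end up over the cheek and draw the tube out at a slant, then finish holding it still and level in the gripper, lifted well clear (a hand's breadth or more) above the dispenser - do not put it down. It is a thin-walled tube, so grip it lightly (15 N is plenty, 25 N dents it) and do not force it against the dispenser, and leave the label rolls where they stand.

Things in the scene. Friction and masses are not known exactly. Their poses are not given: they have to be found in the camera images.
- dispenser: Label dispenser fixed to the bench: base 150 x 300 mm, 9 mm high, and two grey end housings 74 mm wide (x), tops 117 mm up, inner faces at y = -100 and +100 mm. Origin on the bench midway between them; y along the spindle, z up. Open above the spindle; tear bar in front (x -70 mm, 36 mm high) and guide rod behind (x +50 mm, 33 mm high) lie below it
- socket (a point): Mouth of the blind socket in the thin solid cheek (dispenser y -100 to -125 mm): round, 17 mm wide, 12 mm deep, centre 77.5 mm above the bench. Axes as the dispenser's
- hole (a point): Centre of the 20 mm round hole, 79 mm above the bench, in the 4 mm inner wall of the thick hollow housing (dispenser y +100 to +161 mm). In it the tube can tilt up to about 40 degrees, its inner end sinking in the hollow. Axes as the dispenser's
- spindle_center (a point): Centre of the spindle, a bare aluminium tube 12 mm thick, 228 mm long, 80 g; y axis along it, +y to the thick housing. It starts level, 75 mm up, centre at dispenser y +2 mm, one end at the socket's bottom, the other 16 mm past the thick housing's inner face, on the spring pusher. It must move 12 mm in +y to leave the socket and can move 28 mm at most
- spindle_socket_end (a point): The spindle's end that starts in the blind socket of the thin cheek (114 mm from its centre)
- spindle_spring_end (a point): The spindle's other end, which starts inside the thick housing (114 mm from its centre)
- pusher (a joint): Travel of the spring pusher inside the thick housing, m: 0 = forward (start), 0.030 = fully pressed. It pushes the spindle towards the thin cheek with 2 N at 0 and 4 N at 0.030
- label_roll_0: New label roll standing on the bench, 42 mm in diameter, 37 mm high, origin under its centre; leave it alone
- label_roll_1: As before, 48 mm in diameter; leave it alone
- label_roll_2: As before, 52 mm in diameter; leave it alone
- label_roll_3: As before, 48 mm in diameter; leave it alone

How it is judged:
By the outcome, as a careful person would: the job done as asked, in the order asked, and still so for the second after the job is handed in, while the arm keeps its last pose, push and grip.
It also fails if it takes over 38 s, if anything falls off the work surface, if the arm or the gripper's body presses on something with over 40 N, if the wrist force passes 120 N, or if a joint passes its speed limit or range.

### The arm

A 6-joint arm with a two-finger parallel gripper is mounted at the origin on a cart in front of the work surface, level with it; the furniture and walls round the work are solid. World frame = base frame: x ahead of the robot, y to its left, z up, the work surface at z = 0. Lengths are in mm, angles in rad, forces in N, time in s.
With the tool pointing down it reaches from about 350 to 975 mm from the base axis. Payload 7.1 kg.
Tool frame: the origin (TCP) lies midway between the tips of the shut fingers; the grasp point (between the pads) lies 19 mm behind it (ctrl.grasp_offset is the distance from the TCP to the grasp point, in mm); z points along the fingers, y is the line along which they close (so a half turn about z gives the same grasp; the last joint's range is limited). The gripper opens to 88 mm and grips with 3 to 60 N. Pads are 20 mm wide; open, the fingers measure 115 mm over their backs; the gripper's body (75 mm by 178 mm) begins 61 mm behind the grasp point.
Start: joints at [1.176, 0.423, 1.63, -0, 1.089, -0.019], TCP at [229.353, 581.379, 222.675] pointing down, gripper open.
Joint ranges: [-3, 3], [-0.9, 2.11], [0.09, 2.58], [-1.31, 4.45], [0.11, 2.69], [-2.54, 2.54]. Speed limits (rad/s): [2.39, 2.39, 3.01, 3.14, 3.14, 3.14].

### API

Orientations are given as a rotation vector (axis times angle).
In Python, from workcell import sensors, viewer, ctrl gives the robot as it stands. The module is installed in compiled form; this text tells all that it offers.
- The arm moves only by the shell command python3 -m handwheel 'ROWS'. ROWS is JSON, a list of rows, each a list of 7 numbers: the shift along the tool's x, y, z in mm, then the turn, a rotation vector about the tool's x, y, z in rad, then the closure, from 0 (fully open) to 1 (shut). In form: [[x, y, z, rx, ry, rz, jaw], ...]. A call has 1 to 10 rows; each row shifts and turns the commanded pose from where the row before left it, along the tool's axes as they then stand; what a row does not reach is not made up. A row lasts 1/8 s, in which the tool goes at most 62.5 mm and 10.7 degrees, less where a joint would pass 70% of its speed; a pose out of reach is approached as far as the arm can. A call is refused whole if a number of a shift passes 62.5 or a number of a turn 0.188, either way. A call with a gripper value outside its range is refused whole. The fingers move at their own pace and stop on an object; the grip force is fixed at half the most. Time passes only in rows, so rows that do not move let the fingers close. It gives the time, the measured TCP pose, the force, the opening and the grip force at its end, in the units of the state.
- sensors.get_obs(): the state, without advancing time (a new reading comes with each control period).
- viewer.get_image(name): name is "scene" or "top"; returns a dict with "frame" (384x512x3 uint8, blue, green, red), "fov_y" (degrees; the focal length in pixels is half the picture's height over the tangent of half this angle, whatever the lens; pixels are square), "cx", "cy" (the principal point, pixels), "R" (3x3) and "t" (3): a world point X has camera coordinates R X + t. Camera axes: x right, y down, z forward; pixel columns grow to the right and rows downward; lengths in mm; the calibration is good to about 2 mm. A picture is of the moment at which its call begins. There is no depth.
- ctrl.close_job(): hands the job in; it is judged then, once.
The state is a dict: "t": time; "qpos": joint angles; "qvel": joint speeds; "joint_torque": joint torques, N m; "ee_pos": TCP position; "orientation": TCP orientation; "ft_force": force on the tool from outside, world axes, zero at the start; "moment": the same for the moment, N m; "width": finger opening in mm; "grasp_force": force on a finger pad.
Only numpy, scipy, OpenCV 4.12 (cv2) and the standard library are available. Lean on these libraries where they do the work, as an engineer would, in place of code of your own. Each camera call takes 0.05 s, during which the arm holds its last target. There are 200 camera calls.

## Working session

There is one attempt and no reset: what is moved stays moved. The work goes in short steps, Python scripts to look and compute and a shell command to move; the robot and the scene stay as the last step left them, time stands still between calls to the robot, and variables do not carry over. Pictures are saved under pics/ and viewed, at most 10 in all, crops included, and the job is handed in when it is done.

```bash
mkdir -p pics; cat > h.py <<'E'
import numpy as np, cv2
from workcell import sensors, viewer, ctrl
from scipy.spatial.transform import Rotation as Ro
def cam(n):
    d=viewer.get_image(n); f=d["frame"].shape[0]/2/np.tan(np.radians(d["fov_y"])/2)
    d["f"]=f; d["R"]=np.array(d["R"]); d["t"]=np.array(d["t"]).ravel(); return d
def ray(d,u,v):
    r=d["R"].T@np.array([(u-d["cx"])/d["f"],(v-d["cy"])/d["f"],1]); return -d["R"].T@d["t"], r
def onz(d,u,v,z):
    c,r=ray(d,u,v); return c+r*(z-c[2])/r[2]
def proj(d,X):
    p=d["R"]@np.array(X,float)+d["t"]; return np.array([d["cx"],d["cy"]])+d["f"]*p[:2]/p[2]
E
python3 - <<'E'
from h import *
ims=[]
for n in("scene","top"):
    d=cam(n); print(n,d["f"],-d["R"].T@d["t"],d["R"][2]); cv2.imwrite(f"pics/{n}0.png",d["frame"])
    np.save(f"{n}0.npy",d,allow_pickle=True)
o=sensors.get_obs(); print({k:np.round(v,3) for k,v in o.items()}); print(ctrl.grasp_offset, Ro.from_rotvec(o["orientation"]).as_matrix().round(3))
E
```

```text
scene 403.9554145428246 [994.95665631 533.65265861 756.74584319] [-0.52432688 -0.34366001 -0.77908865]
top 471.0703726119249 [ 463.21006264  244.20290467 1108.16812863] [ 0.05868999 -0.00296641 -0.99827185]
{'t': np.float64(0.1), 'qpos': array([ 1.176,  0.424,  1.631,  0.   ,  1.089, -0.019]), 'qvel': array([ 0.001, -0.001, -0.003, -0.001,  0.003,  0.001]), 'joint_torque': array([ 1.0000e-03, -5.4561e+01, -2.7433e+01,  6.5000e-02,  1.9000e-02,
       -0.0000e+00]), 'ee_pos': array([229.186, 580.96 , 222.022]), 'orientation': array([-5.870e-01, -3.086e+00,  2.000e-03]), 'ft_force': array([-0.117, -0.566, -0.758]), 'moment': array([-0.019,  0.05 , -0.036]), 'grasp_force': np.float64(0.0), 'width': np.float64(87.865)}
18.700000000000003 [[-0.93   0.367 -0.001]
 [ 0.367  0.93  -0.001]
 [ 0.    -0.001 -1.   ]]
```

View pics/scene0.png

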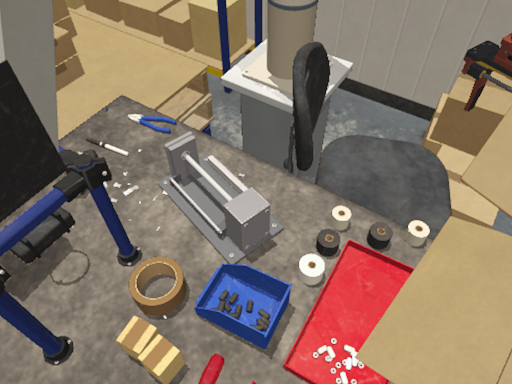

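View pics/top0.png

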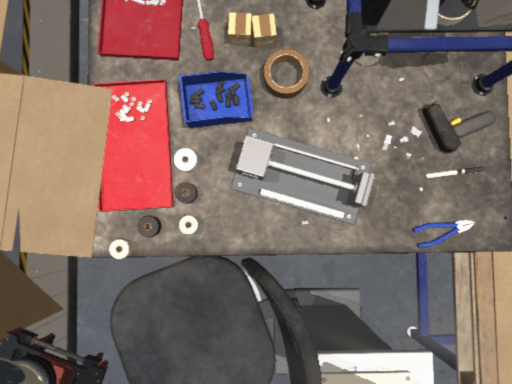

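```bash
python3 - <<'E'
from h import *
T=np.load("top0.npy",allow_pickle=True).item();S=np.load("scene0.npy",allow_pickle=True).item()
for X in([0,0,0],[463,244,0],[563,244,0],[463,344,0],[229,581,222],[229,581,350]): print(X,proj(T,X).round(),proj(S,X).round())
a=cv2.resize(T["frame"][120:230,225:385],None,fx=5,fy=5,interpolation=cv2.INTER_CUBIC)
b=cv2.resize(S["frame"][125:260,155:290],None,fx=4.4,fy=4.4,interpolation=cv2.INTER_CUBIC)
cv2.imwrite("pics/a.png",a);cv2.imwrite("pics/b.png",b)
E
```

```text
[0, 0, 0] [366. 419.] [287.  70.]
[463, 244, 0] [256. 218.] [278. 198.]
[563, 244, 0] [255. 176.] [255. 227.]
[463, 344, 0] [213. 219.] [315. 216.]
[229, 581, 222] [ 76. 348.] [488. 122.]
[229, 581, 350] [ 44. 370.] [520.  66.]
```

View pics/a.png

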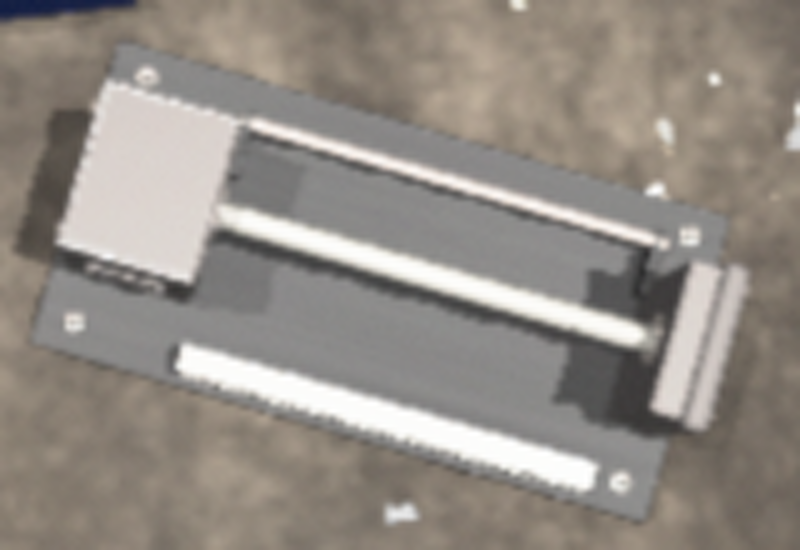

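View pics/b.png

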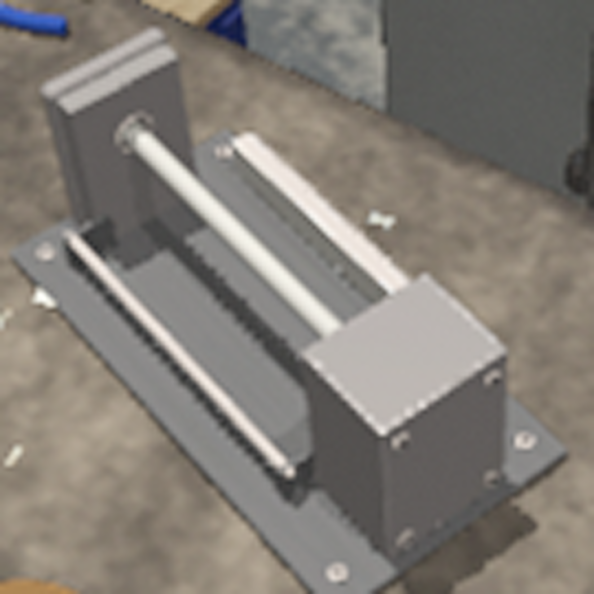

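```bash
python3 - <<'E'
from h import *
T=np.load("top0.npy",allow_pickle=True).item();S=np.load("scene0.npy",allow_pickle=True).item()
A=lambda u,v,z:onz(T,225+u/5,120+v/5,z)
B=lambda u,v,z:onz(S,155+u/4.4,125+v/4.4,z)
b=np.array([A(*p,9) for p in[(120,45),(725,218),(642,520),(35,342)]]);print(b.round(),[np.linalg.norm(b[i]-b[i-1]).round() for i in range(4)])
k=[A(240,120,117),A(192,285,117),A(692,263,117),A(655,412,117)]
k2=[B(387,435,117),B(303,355,117),B(180,55,117),B(60,110,117)]
e=[A(215,215,75),A(650,340,75)]
e2=[B(335,330,75),B(140,138,75)]
for q in(k,k2,e,e2):
    print(np.round(q,1).tolist())
def yaw(p,q): v=np.array(p)-q; return np.degrees(np.arctan2(-v[0],v[1]))
print(yaw(b[0],b[1]),yaw(b[3],b[2]),yaw(*e),yaw(*e2), yaw(k[0],k[2]),yaw(k[1],k[3]))
print(np.mean(k,0), (k2[0]+k2[1])/2)
for th in(yaw(*e),yaw(b[0],b[1])): 
    t=np.radians(th); ay=np.array([-np.sin(t),np.cos(t)]); print([(np.array(x)[:2]@ay).round(1) for x in k+k2+e+e2])
E
```

```text
[[673. 257.   9.]
 [587. -25.   9.]
 [446.  18.   9.]
 [533. 299.   9.]] [np.float64(146.0), np.float64(296.0), np.float64(147.0), np.float64(295.0)]
[[619.3, 205.7, 117.0], [549.4, 227.2, 117.0], [555.5, 15.7, 117.0], [492.8, 33.1, 117.0]]
[[636.7, 266.2, 117.0], [620.8, 209.4, 117.0], [495.3, 39.1, 117.0], [560.4, 13.0, 117.0]]
[[583.8, 215.8, 75.0], [525.7, 25.5, 75.0]]
[[575.3, 192.2, 75.0], [524.9, 28.8, 75.0]]
-16.950144706586983 -17.228470417241837 -16.977038292215596 -17.153219421391306 -18.54648055972268 -16.255505307249283
[554.22677666 120.40561402 117.        ] [628.76650298 237.77215558 117.        ]
[np.float64(377.5), np.float64(377.7), np.float64(177.2), np.float64(175.5), np.float64(440.5), np.float64(381.5), np.float64(182.0), np.float64(176.1), np.float64(376.9), np.float64(177.9), np.float64(351.8), np.float64(180.8)]
[np.float64(377.3), np.float64(377.5), np.float64(177.0), np.float64(175.3), np.float64(440.2), np.float64(381.3), np.float64(181.8), np.float64(175.8), np.float64(376.6), np.float64(177.6), np.float64(351.6), np.float64(180.6)]
```

```bash
python3 -m handwheel '[[-47.3,-33,6,0,0,0,0],[-47.3,-33,6,0,0,0,0],[-47.3,-33,6,0,0,0,0],[-47.3,-33,6,0,0,0,0],[-47.3,-33,6,0,0,0,0],[-47.3,-33,6,0,0,0,0],[-47.3,-33,6,0,0,0,0],[-47.3,-33,6,0,0,0,0],[-47.3,-33,6,0,0,0,0],[-47.3,-33,6,0,0,0,0]]' && python3 -m handwheel '[[0,0,0,0,0,0.165,0.3],[0,0,0,0,0,0.166,0.3],[0,0,0,0,0,0.166,0.3],[0,0,0,0,0,0.166,0.3],[0,0,0,0,0,0.166,0.3],[0,0,0,0,0,0.166,0.3],[0,0,0,0,0,0.166,0.3],[0,0,0,0,0,0.166,0.3],[0,0,0,0,0,0.166,0.3],[0,0,0,0,0,0,0.3]]'
cat >> h.py <<'E'
TH=np.radians(-17.05); C=np.array([554.0,120.1,0]); D=Ro.from_euler('z',TH).as_matrix()
def st():
    o=sensors.get_obs(); R=Ro.from_rotvec(o["orientation"]).as_matrix(); p=np.array(o["ee_pos"]); g=p-R[:,2]*18.7
    print("t",round(o["t"],2),"grasp disp",(D.T@(g-C)).round(1),"R disp\n",(D.T@R).round(3),"\nF disp",(D.T@o["ft_force"]).round(1),"M",(D.T@o["moment"]).round(2),"w",round(o["width"],2),"gf",round(o["grasp_force"],1))
E
python3 - <<'E'
from h import *
st()
for n in("scene","top"):
    d=cam(n); np.save(f"{n}1.npy",d,allow_pickle=True)
    x,y=proj(d,C+[0,0,90]).astype(int); c=d["frame"][max(0,y-90):y+80,max(x-110,0):x+110]
    print(n,max(x-110,0),max(0,y-90)); cv2.imwrite(f"pics/{n}1.png",cv2.resize(c,None,fx=3.4,fy=3.4,interpolation=cv2.INTER_CUBIC))
E
```

```text
t: 1.35
ee_pos: [548.9, 99.0, 162.3]
orientation: [-0.587, -3.086, 0.0]
ft_force: [0.9, 0.7, -0.2]
width: 87.7
grasp_force: 0.0
t: 2.6
ee_pos: [548.0, 100.8, 162.4]
orientation: [-2.525, -1.869, 0.001]
ft_force: [-0.2, 0.2, -0.8]
width: 61.5
grasp_force: 0.0
t 2.6 grasp disp [-1.000e-01 -2.020e+01  1.811e+02] R disp
 [[-0.001  1.    -0.001]
 [ 1.     0.001 -0.   ]
 [-0.    -0.001 -1.   ]] 
F disp [-0.3  0.1 -0.8] M [-0.06  0.06  0.02] w 61.55 gf 0.0
scene 99 85
top 202 85
```

View pics/scene1.png

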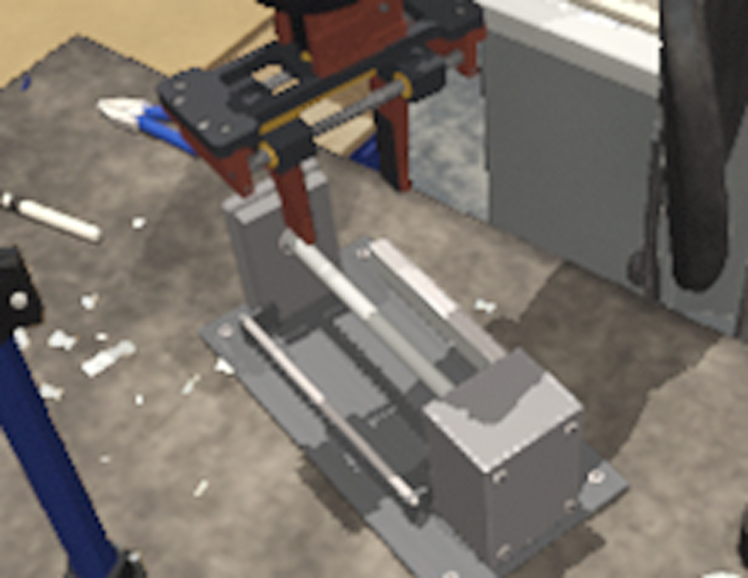

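The gripper, open 61 mm, stands over the spindle with its orientation matching the dispenser (finger tip in front of the tube at about crop pixel 305,240). Going down.

```bash
python3 -m handwheel '[[0,0,25,0,0,0,0.3],[0,0,25,0,0,0,0.3],[0,0,25,0,0,0,0.4],[0,0,20,0,0,0,0.6],[0,0,10,0,0,0,0.7],[0,0,0,0,0,0,0.8],[0,0,0,0,0,0,0.8],[0,0,0,0,0,0,0.83],[0,0,0,0,0,0,0.83],[0,0,0,0,0,0,0.83]]' && python3 - <<'E'
from h import *
st()
for n in("scene","top"):
    d=cam(n); np.save(f"{n}2.npy",d,allow_pickle=True)
    x,y=proj(d,C+[0,0,75]).astype(int); print(n,x-55,y-50); c=d["frame"][y-50:y+50,x-55:x+55]
    cv2.imwrite(f"pics/{n}2.png",cv2.resize(c,None,fx=5,fy=5,interpolation=cv2.INTER_CUBIC))
E
python3 -c "
import cv2,numpy as np
cv2.imwrite('pics/c2.png',cv2.resize(np.hstack([cv2.imread('pics/scene2.png'),cv2.imread('pics/top2.png')]),(796,362)))"
```

```text
t: 3.95
ee_pos: [549.2, 100.9, 58.4]
orientation: [2.526, 1.867, 0.003]
ft_force: [3.5, -1.3, 3.2]
width: 14.8
grasp_force: 1.4
t 3.95 grasp disp [  1.  -19.8  77.1] R disp
 [[ 0.     1.     0.002]
 [ 1.    -0.     0.001]
 [ 0.001  0.002 -1.   ]] 
F disp [ 3.7 -0.2  3.2] M [-0.17 -0.39  0.01] w 14.8 gf 1.4
scene 155 130
top 256 125
```

View pics/c2.png

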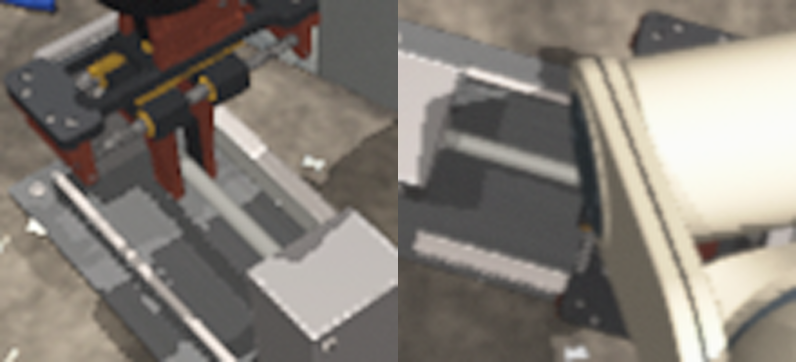

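Image shows the jaws straddling the tube at mid-length (scene crop ~ 195,170). The sideways force says the tube lies about 2 mm to +x; correct.

```bash
python3 -m handwheel '[[0,2.2,0,0,0,0,0.80],[0,0,0,0,0,0,0.80],[0,0,0,0,0,0,0.80]]' && python3 -c "from h import *;st()"; python3 -m handwheel '[[0,0,0,0,0,0,0.84],[0,0,0,0,0,0,0.84],[0,0,0,0,0,0,0.84]]' && python3 -c "from h import *;st()"
```

```text
t: 4.42
ee_pos: [549.7, 100.1, 57.3]
orientation: [-2.526, -1.867, 0.002]
ft_force: [-0.2, 0.5, -0.8]
width: 17.7
grasp_force: 0.0
t 4.42 grasp disp [  1.8 -20.3  76. ] R disp
 [[ 0.     1.    -0.001]
 [ 1.    -0.    -0.   ]
 [-0.    -0.001 -1.   ]] 
F disp [-0.4  0.4 -0.8] M [-0.08  0.03  0.02] w 17.67 gf 0.0
t: 4.8
ee_pos: [550.3, 100.2, 57.7]
orientation: [-2.527, -1.867, 0.0]
ft_force: [-0.8, 0.3, 0.3]
width: 14.2
grasp_force: 0.0
t 4.8 grasp disp [  2.3 -20.1  76.4] R disp
 [[ 0.  1. -0.]
 [ 1. -0. -0.]
 [-0. -0. -1.]] 
F disp [-0.9  0.   0.3] M [-0.07  0.05  0.02] w 14.2 gf 0.0
```

Now close gradually to find the light-grip closure.

```bash
for j in 0.862; do python3 -m handwheel '[[0,0,0,0,0,0,0.855],[0,0,0,0,0,0,0.862],[0,0,0,0,0,0,0.862],[0,0,0,0,0,0,0.862]]' && python3 -c "from h import *;st()"; done;  python3 -m handwheel '[[0,0,0,0,0,0,0.87],[0,0,0,0,0,0,0.87]]' && python3 -c "from h import *;st()"
```

```text
t: 5.3
ee_pos: [550.5, 100.1, 57.7]
orientation: [2.526, 1.867, 0.0]
ft_force: [1.8, 0.1, -0.8]
width: 12.1
grasp_force: 0.6
t 5.3 grasp disp [  2.5 -20.1  76.4] R disp
 [[ 0.  1.  0.]
 [ 1. -0.  0.]
 [ 0.  0. -1.]] 
F disp [ 1.7  0.7 -0.8] M [-0.12 -0.13 -0.01] w 12.06 gf 0.6
t: 5.55
ee_pos: [550.6, 100.1, 57.7]
orientation: [2.526, 1.867, 0.001]
ft_force: [1.6, -0.9, -0.4]
width: 11.8
grasp_force: 9.5
t 5.55 grasp disp [  2.6 -20.1  76.4] R disp
 [[ 0.  1.  0.]
 [ 1. -0.  0.]
 [ 0.  0. -1.]] 
F disp [ 1.8 -0.4 -0.4] M [-0.27 -0.31 -0.03] w 11.81 gf 9.5
```

```bash
python3 -m handwheel '[[0,0.4,0,0,0,0,0.872],[0,0,-1,0,0,0,0.872],[2,0,0,0,0,0,0.872],[2,0,0,0,0,0,0.872],[2,0,0,0,0,0,0.872],[0,0,0,0,0,0,0.872]]' && python3 -c "from h import *;st()"
```

```text
t: 6.3
ee_pos: [552.3, 105.9, 58.6]
orientation: [-2.526, -1.867, 0.001]
ft_force: [-0.3, -2.8, -1.2]
width: 11.5
grasp_force: 13.0
t 6.3 grasp disp [  2.6 -14.1  77.3] R disp
 [[ 0.  1. -0.]
 [ 1. -0. -0.]
 [-0. -0. -1.]] 
F disp [ 0.5 -2.8 -1.2] M [-0.41  0.06  0.01] w 11.53 gf 13.0
```

```bash
python3 -m handwheel '[[3,0,0,0,0,0,0.872],[3,0,-0.5,0,0,0,0.872],[3,0,-0.5,0,0,0,0.872],[3,0,-0.5,0,0,0,0.872],[2,0,-0.5,0,0,0,0.872],[0,0,0,0,0,0,0.872]]' && python3 -c "
from h import *;st()
d=cam('scene');np.save('s3.npy',d,allow_pickle=True)
x,y=proj(d,C+[0,0,75]).astype(int)
cv2.imwrite('pics/s3.png',cv2.resize(d['frame'][y-80:y+60,x-80:x+70],None,fx=4,fy=4,interpolation=cv2.INTER_CUBIC))"
```

```text
t: 7.05
ee_pos: [556.6, 119.3, 60.6]
orientation: [2.526, 1.867, -0.0]
ft_force: [0.3, -3.2, -1.0]
width: 11.6
grasp_force: 13.0
t 7.05 grasp disp [ 2.7 -0.  79.3] R disp
 [[ 0.  1. -0.]
 [ 1. -0. -0.]
 [-0. -0. -1.]] 
F disp [ 1.2 -3.  -1. ] M [-0.79  0.03  0.03] w 11.63 gf 13.0
```

View pics/s3.png

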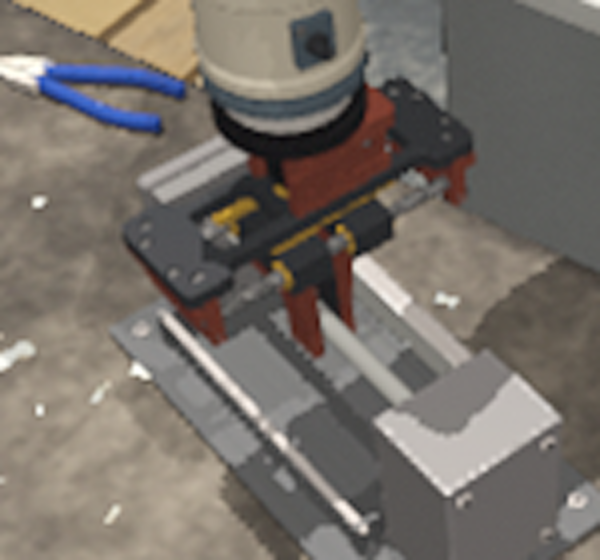

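The jaws hold the tube between the cheeks (scene crop ~ 320,330); the tube's left end is hidden, but 20 mm travel and 3 N spring force agree. Tip about the hole.

```bash
python3 -m handwheel '[[-0.5,0,-3.3,0,-0.03,0,0.872],[-0.9,0,-6.2,0,-0.06,0,0.872],[-0.9,0,-6.2,0,-0.06,0,0.872],[0,0,0,0,0,0,0.872]]' && python3 -c "from h import *;st()"
```

```text
t: 7.6
ee_pos: [556.7, 118.5, 76.8]
orientation: [2.449, 1.812, -0.182]
ft_force: [-0.1, -3.4, -0.3]
width: 11.7
grasp_force: 13.0
t 7.6 grasp disp [ 3.   2.1 95.3] R disp
 [[-0.001  1.     0.001]
 [ 0.989  0.001 -0.148]
 [-0.148  0.001 -0.989]] 
F disp [ 0.9 -3.3 -0.3] M [-0.55  0.07  0.02] w 11.65 gf 13.0
```

```bash
python3 -m handwheel '[[-1,0,-6.2,0,-0.06,0,0.872],[-1,0,-6.2,0,-0.06,0,0.872],[0,0,0,0,0,0,0.872]]' && python3 -c "from h import *;st()"; python3 -m handwheel '[[-1,0,-6.2,0,-0.06,0,0.872],[-1,0,-6.2,0,-0.06,0,0.872],[0,0,0,0,0,0,0.872]]' && python3 -c "
from h import *;st()
d=cam('scene')
x,y=proj(d,C+[0,0,75]).astype(int)
cv2.imwrite('pics/s4.png',cv2.resize(d['frame'][y-100:y+50,x-90:x+70],None,fx=4,fy=4,interpolation=cv2.INTER_CUBIC))"
```

```text
t: 7.98
ee_pos: [556.4, 118.4, 88.8]
orientation: [2.384, 1.763, -0.322]
ft_force: [-0.8, -3.3, 0.9]
width: 11.4
grasp_force: 13.0
t 7.97 grasp disp [  2.8   4.  106.9] R disp
 [[-0.001  1.    -0.   ]
 [ 0.964  0.001 -0.265]
 [-0.265 -0.    -0.964]] 
F disp [ 0.2 -3.4  0.9] M [-0.43  0.08 -0.06] w 11.44 gf 13.0
t: 8.35
ee_pos: [556.6, 119.9, 101.0]
orientation: [2.313, 1.711, -0.455]
ft_force: [-1.3, -3.1, 0.5]
width: 11.6
grasp_force: 13.0
t 8.35 grasp disp [  2.6   7.7 118.3] R disp
 [[-0.001  1.    -0.001]
 [ 0.926  0.    -0.378]
 [-0.378 -0.001 -0.926]] 
F disp [-0.4 -3.3  0.5] M [-0.44  0.04  0.  ] w 11.59 gf 13.0
```

View pics/s4.png

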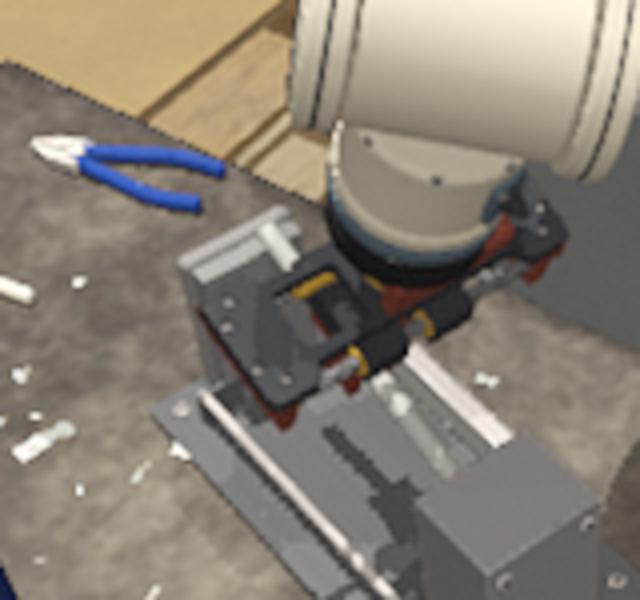

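The tube's socket end shows at crop ~(265,235), raised over the cheek top. Draw along the tube's axis.

```bash
python3 -m handwheel '[[-4,0,0,0,0,0,0.872],[-6,0,0,0,0,0,0.872],[-6,0,0,0,0,0,0.872],[0,0,0,0,0,0,0.872]]' && python3 -c "from h import *;st()"; python3 -m handwheel '[[-8,0,0,0,0,0,0.872],[-10,0,0,0,0,0,0.872],[-12,0,0,0,0,0,0.872],[-12,0,0,0,0,0,0.872],[-10,0,0,0,0,0,0.872],[0,0,0,0,0,0,0.872]]' && python3 -c "from h import *;st()"
```

```text
t: 8.9
ee_pos: [552.3, 105.0, 107.8]
orientation: [2.313, 1.708, -0.456]
ft_force: [-0.2, -2.4, -0.8]
width: 11.5
grasp_force: 13.0
t 8.9 grasp disp [  2.8  -7.8 125.1] R disp
 [[ 0.001  1.    -0.   ]
 [ 0.925 -0.001 -0.38 ]
 [-0.38   0.    -0.925]] 
F disp [ 0.5 -2.3 -0.8] M [-0.31  0.02  0.05] w 11.53 gf 13.0
t: 9.65
ee_pos: [538.2, 58.8, 127.7]
orientation: [2.313, 1.707, -0.456]
ft_force: [0.1, -0.5, -0.8]
width: 11.8
grasp_force: 13.0
t 9.65 grasp disp [  2.9 -56.1 145. ] R disp
 [[ 0.001  1.    -0.   ]
 [ 0.925 -0.001 -0.38 ]
 [-0.38   0.    -0.925]] 
F disp [ 0.3 -0.4 -0.8] M [0.18 0.05 0.05] w 11.76 gf 13.0
```

Free of the hole. Lift, then level.

```bash
python3 -m handwheel '[[-4,0,-9.5,0,0,0,0.872],[-8,0,-19,0,0,0,0.872],[-9.5,0,-23,0,0,0,0.872],[-9.5,0,-23,0,0,0,0.872],[-9.5,0,-23,0,0,0,0.872],[-9.5,0,-23,0,0,0,0.872],[-8,0,-19,0,0,0,0.872],[-4,0,-9.5,0,0,0,0.872],[0,0,0,0,0,0,0.872]]' && python3 -m handwheel '[[0,0,0,0,0.03,0,0.872],[0,0,0,0,0.06,0,0.872],[0,0,0,0,0.06,0,0.872],[0,0,0,0,0.06,0,0.872],[0,0,0,0,0.06,0,0.872],[0,0,0,0,0.06,0,0.872],[0,0,0,0,0.06,0,0.872],[0,0,0,0,0,0,0.872]]' && python3 -c "from h import *;st()"
```

```text
t: 10.78
ee_pos: [538.4, 59.1, 289.7]
orientation: [2.312, 1.708, -0.454]
ft_force: [0.3, -0.1, -1.7]
width: 11.7
grasp_force: 13.0
t: 11.78
ee_pos: [537.4, 57.8, 288.1]
orientation: [-2.528, -1.864, 0.001]
ft_force: [-0.1, 0.4, -0.1]
width: 11.6
grasp_force: 13.0
t 11.78 grasp disp [  2.4 -64.4 306.8] R disp
 [[ 0.002  1.    -0.001]
 [ 1.    -0.002 -0.   ]
 [-0.    -0.001 -1.   ]] 
F disp [-0.2  0.4 -0.1] M [-0.12  0.03 -0.01] w 11.58 gf 13.0
```

```bash
python3 -m handwheel '[[8,0,0,0,0,0,0.872],[14,0,0,0,0,0,0.872],[14,0,0,0,0,0,0.872],[8,0,0,0,0,0,0.872],[0,0,0,0,0,0,0.872],[0,0,0,0,0,0,0.872],[0,0,0,0,0,0,0.872],[0,0,0,0,0,0,0.872]]' && python3 -c "
from h import *;st()
d=cam('scene');np.save('s5.npy',d,allow_pickle=True)
cv2.imwrite('pics/s5.png',cv2.resize(d['frame'][20:270,110:410],None,fx=2.4,fy=2.4,interpolation=cv2.INTER_CUBIC))
G=C+D@np.array([2.4,-20,307])
for s in(-92,0,136): print(s,(2.4*(proj(d,G+D@[0,s,0])-[110,20])).round())"
```

```text
t: 12.78
ee_pos: [550.9, 100.6, 288.8]
orientation: [2.527, 1.866, 0.0]
ft_force: [-0.8, 0.3, -1.2]
width: 11.4
grasp_force: 13.0
t 12.78 grasp disp [  2.8 -19.6 307.5] R disp
 [[ 0.001  1.     0.   ]
 [ 1.    -0.001 -0.   ]
 [-0.     0.    -1.   ]] 
F disp [-0.8  0.1 -1.2] M [-0.13  0.02  0.05] w 11.43 gf 13.0
-92 [129. 114.]
0 [194. 168.]
136 [305. 261.]
```

View pics/s5.png

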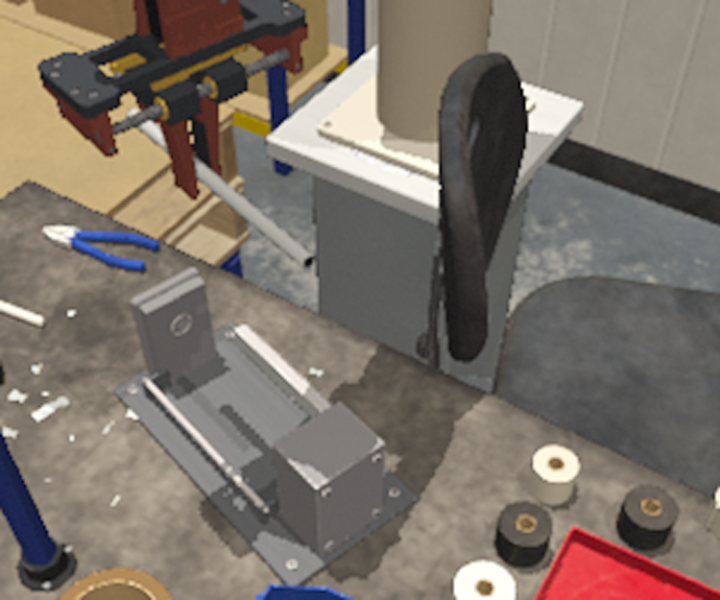

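The tube is held with its spring end at crop (308,262). A level tube that has not slipped would show it at (305,261). The dispenser is empty and the rolls are untouched, so I'm handing in.

```bash
python3 -c "from workcell import ctrl;print(ctrl.close_job())"
```

```text
the job is handed in; nothing more can be done
None
```

The spindle is out of the dispenser and held still and level in a 13 N grip, about 185 mm above the housing tops; the job was handed in at about 13 s, with the label rolls left where they stood.

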